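# Unstack the lids and cover the ingredients

## Robot

A 6-joint arm with a two-finger parallel gripper is mounted at the origin on a cart in front of the work surface, level with it; the furniture and walls round the work are solid. World frame = base frame: x ahead of the robot, y to its left, z up, the work surface at z = 0. Lengths are in m, angles in rad, forces in N, time in s.
With the tool pointing down it reaches from about 0.35 to 0.975 m from the base axis. Payload 4.9 kg.
Tool frame: the origin (TCP) lies midway between the tips of the shut fingers; the grasp point (between the pads) lies 19 mm behind it (ctrl.tcp_to_grasp is the distance from the TCP to the grasp point, in m); z points along the fingers, y is the line along which they close (so a half turn about z gives the same grasp; the last joint's range is limited). The gripper opens to 85 mm and grips with 20 to 120 N. Pads are 22 mm wide; open, the fingers measure 114 mm over their backs; the gripper's body (76 mm by 85 mm) begins 54 mm behind the grasp point. The pads swing forward as they close: fully open they stand 13 mm farther back than shut.
Start: joints at [1.143, 0.053, 1.613, -0, 1.476, -0.119], TCP at [0.19, 0.595, 0.231] pointing down, gripper open.
Joint ranges: [-3.01, 3.01], [-1.01, 2.22], [0.06, 2.58], [-1.02, 4.17], [0.09, 2.62], [-3.14, 3.14]. Speed limits (rad/s): [2.57, 2.57, 3.14, 3.14, 3.14, 3.14].

## Interface

Orientations are given as a rotation vector (axis times angle).
In Python, from station import ctrl gives the robot as it stands.
- The arm moves only by the shell command python3 jog.py 'ROWS' [FORCE]. ROWS is a JSON list of rows, 1 to 20 of them, each of 7 numbers: the finger opening in m, then dx, dy, dz in mm, then a rotation vector rx, ry, rz in rad; each row is the pose to reach, as a shift and turn from the pose commanded when the command began, along the tool's axes at that moment; what a row does not reach only later rows make up. A row lasts 1/12 s, in which the tool goes at most 0.0417 m and 0.125 rad, less where a joint would pass 70% of its speed; a pose out of reach is approached as far as the arm can. The fingers move at their own pace and stop on an object; FORCE is the grip in N (left out, the last holds). Time passes only in rows, so rows that do not move let the fingers close. It prints the time, the measured TCP pose, the force, the opening and the grip force at its end. Input that does not fit is refused with a message, and nothing moves.
- ctrl.get_obs(): the state, without advancing time (a new reading comes with each control period).
- ctrl.get_image(name): name is "scene" or "top"; returns the picture (400x640x3 uint8, red, green, blue); there is no depth.
- ctrl.camera_params(name): a dict with "fx", "fy", "cx", "cy" (pixels), "T" (4x4, takes a point from camera to world coordinates). Camera axes: x right, y down, z forward; pixel columns grow to the right and rows downward; lengths in m; the calibration is good to about 2 mm. A picture is of the moment at which its call begins. camera_params takes no time and is no camera call.
- ctrl.finish_job(): hands the job in; it is judged then, once.
The state is a dict: "t": time; "q": joint angles; "dq": joint speeds; "effort": joint torques, N m; "tool_pos": TCP position; "tool_rot": TCP orientation; "contact_force": force on the tool from outside, world axes, zero at the start; "wrist_torque": the same for the moment, N m; "opening": finger opening in m; "grip_force": force on a finger pad.
Only numpy, scipy, OpenCV 4.12 (cv2) and the standard library are available. Lean on these libraries where they do the work, as an engineer would, in place of code of your own. Each camera call takes 0.05 s, during which the arm holds its last target. There are 200 camera calls.

## Task

The cooking class is over and its measured-out ingredients stay out until tomorrow. Take the stack of steel lids apart and cover each of the four open vessels (pudding basin, measuring jug, measuring cup and opened can) with the lid made for its size: collar down inside the mouth, plate flat on the rim. Leave the vessels standing where they are and do not disturb the pepper shaker and the garlic.

Things in the scene. Friction and masses are not known exactly. Their poses are not given: they have to be found in the camera images.
- lid_can: Grey steel lid for the can: round plate 82 mm wide; under it a hollow tapered collar (wall 3), 57 mm wide at the plate, 49 at its foot; on top a black knob 26 mm wide. Origin: on the axis at the collar's foot, z up; plate 26 to 30 mm, knob 30 to 54 mm above it. 70 g. Top of the stack; each collar stands on the next larger plate, round its knob.
- lid_cup: Grey steel lid for the measuring cup: round plate 100 mm wide; under it a hollow tapered collar (wall 3), 72 mm wide at the plate, 62 at its foot; on top a black knob 26 mm wide. Origin: on the axis at the collar's foot, z up; plate 26 to 30 mm, knob 30 to 54 mm above it. 90 g. Second from the top.
- lid_jug: Grey steel lid for the jug: round plate 132 mm wide; under it a hollow tapered collar (wall 3), 100 mm wide at the plate, 88 at its foot; on top a black knob 26 mm wide. Origin: on the axis at the collar's foot, z up; plate 26 to 30 mm, knob 30 to 54 mm above it. 140 g. Third from the top.
- lid_basin: Grey steel lid for the basin: round plate 150 mm wide; under it a hollow tapered collar (wall 3), 108 mm wide at the plate, 94 at its foot; on top a black knob 26 mm wide. Origin: on the axis at the collar's foot, z up; plate 26 to 30 mm, knob 30 to 54 mm above it. 190 g. Bottom of the stack, on the worktop.
- can: Opened food can, 73 mm across, 110 mm high, standing open end up; its mouth is about 64 mm clear. Loose, about 0.46 kg. Origin: centre of its underside, on the axis of the mouth, z up; rim 110 mm above it.
- cup: Steel measuring cup, 90 mm across at the rim, 52 mm high, with a thin straight handle (its end 120 mm from the cup's axis, towards the body's -y, its top just below the rim). Mouth about 80 mm clear. Loose and light (0.1 kg). Origin: centre of the cup's underside on the axis of the mouth, z up; rim 52 mm above it.
- jug: Clear plastic measuring jug, 120 mm across at the rim, 135 mm high, spout towards the body's +y (73 mm from the axis), handle towards -y (97 mm from the axis). Mouth about 110 mm clear. Loose, 0.27 kg. Origin: centre of the underside on the axis of the mouth, z up; rim 135 mm above it.
- basin: Beige stoneware pudding basin, 144 mm across at its thick rim, 88 mm high, sloping sides, no handle. Mouth about 124 mm clear, still 110 mm across 26 mm below the rim. Loose, 0.55 kg. Origin: centre of the underside, on the axis, z up; rim 88 mm above it.
- pepper: Bystander: glass shaker with a grey top, 44 mm across, 90 mm high, near the stack, at the front of the worktop. Origin: centre of its underside.
- garlic: Bystander: head of garlic, 57 mm across, 58 mm high, near the stack, further back. Origin: centre of its underside. Just behind it, from x = 0.60 m on, wall cabinets hang 0.43 m above the worktop: keep the arm clear of them.

How it is judged:
At the end, for the whole second after the job is handed in: Each lid sits in its own vessel: centred within 12 mm in either direction, its plate on the rim within 6 mm of height and parallel to it within 0.06 rad; all four vessels upright within 0.06 rad on the worktop; everything released and at rest (x of lid_basin in the frame of basin between -0.012 and 0.012 m and y of lid_basin in the frame of basin between -0.012 and 0.012 m and z of lid_basin in the frame of basin between 0.056 and 0.068 m and angle between the z axis of lid_basin and the z axis of basin, either way round below 0.06 rad and angle between each of basin, jug, cup, can's own z axis and vertical below 0.06 rad and height (world z) of each of basin, jug, cup, can below 0.01 m and linear speed of each of lid_basin, basin, lid_jug, jug, lid_cup, cup, lid_can, can below 0.02 m/s and x of lid_jug in the frame of jug between -0.012 and 0.012 m and y of lid_jug in the frame of jug between -0.012 and 0.012 m and z of lid_jug in the frame of jug between 0.103 and 0.115 m and angle between the z axis of lid_jug and the z axis of jug, either way round below 0.06 rad and x of lid_cup in the frame of cup between -0.012 and 0.012 m and y of lid_cup in the frame of cup between -0.012 and 0.012 m and z of lid_cup in the frame of cup between 0.02 and 0.032 m and angle between the z axis of lid_cup and the z axis of cup, either way round below 0.06 rad and x of lid_can in the frame of can between -0.012 and 0.012 m and y of lid_can in the frame of can between -0.012 and 0.012 m and z of lid_can in the frame of can between 0.078 and 0.09 m and angle between the z axis of lid_can and the z axis of can, either way round below 0.06 rad); the robot touches nothing.
It fails at once if a vessel is pushed more than 40 mm from where it stood (distance of any of basin, jug, cup, can from where it was at the start of the episode above 0.04 m).
It fails at once if the pepper shaker or the garlic is moved more than 30 mm (distance of any of pepper, garlic from where it was at the start of the episode above 0.03 m).
It also fails if it takes over 109 s, if anything falls off the work surface, if the arm or the gripper's body presses on something with over 40 N, if the wrist force passes 120 N, or if a joint passes its speed limit or range.

## Working session

There is one attempt and no reset: what is moved stays moved. The work goes in short steps, Python scripts to look and compute and a shell command to move; the robot and the scene stay as the last step left them, time stands still between calls to the robot, and variables do not carry over. Pictures are saved under pics/ and viewed, at most 15 in all, crops included, and the job is handed in when it is done.

```bash
ls; mkdir -p pics; python3 - <<'E'
from station import ctrl
import cv2,numpy as np
np.set_printoptions(precision=4,suppress=True)
for n in("scene","top"):
    cv2.imwrite(f"pics/{n}0.png",ctrl.get_image(n)[:,:,::-1]); p=ctrl.camera_params(n); print(n,p)
o=ctrl.get_obs();print(o)
E
```

```text
jog.py
pics
station.py
scene {'fx': 440.13974776425295, 'fy': 440.13974776425295, 'cx': 327.39196630564584, 'cy': 190.27481482822185, 'T': array([[ 0.6227, -0.5513,  0.5553, -0.2405],
       [-0.7824, -0.4302,  0.4504, -0.5266],
       [-0.0094, -0.7149, -0.6992,  1.0092],
       [ 0.    ,  0.    ,  0.    ,  1.    ]])}
top {'fx': 409.6330340692191, 'fy': 409.6330340692191, 'cx': 324.9388783691599, 'cy': 199.14793167129255, 'T': array([[ 0.0238, -0.996 ,  0.0865,  0.3726],
       [-0.9997, -0.0238,  0.0008,  0.0551],
       [ 0.0012, -0.0865, -0.9963,  1.3838],
       [ 0.    ,  0.    ,  0.    ,  1.    ]])}
{'t': 0.1, 'q': array([ 1.143 ,  0.0534,  1.6142,  0.    ,  1.476 , -0.119 ]), 'dq': array([ 0.0006, -0.0003, -0.004 ,  0.0025, -0.0002, -0.0011]), 'effort': array([  0.    , -39.4901, -37.1365,  -0.0001,   0.0039,  -0.    ]), 'tool_pos': array([0.1897, 0.5949, 0.2301]), 'tool_rot': array([-0.4831, -3.1037,  0.0029]), 'contact_force': array([ 0.3121,  0.2467, -0.2145]), 'wrist_torque': array([ 0.0072, -0.0029, -0.0161]), 'grip_force': 0.0, 'opening': 0.08543050096923256}
```

View pics/scene0.png

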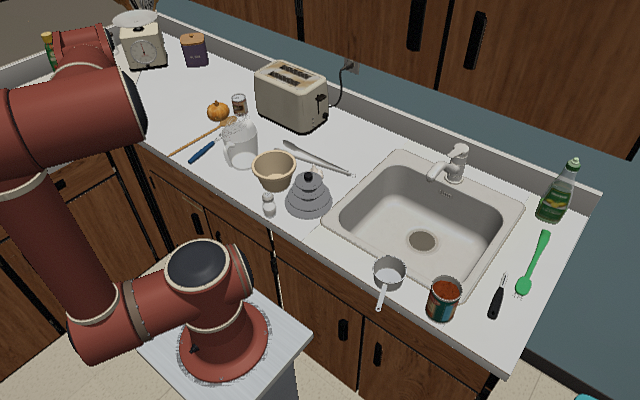

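View pics/top0.png

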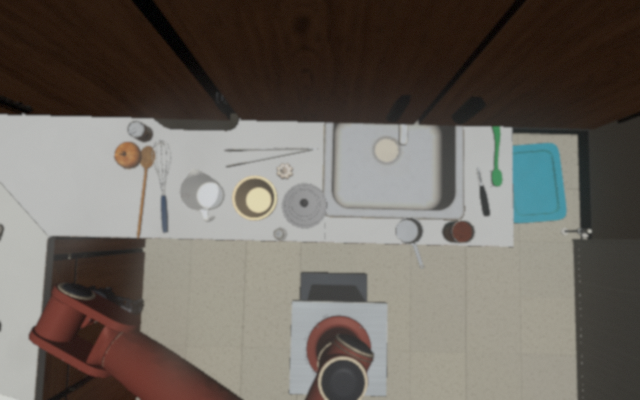

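The scene view shows the stack at (308,195), pepper (268,205), basin (273,170), jug (240,145), cup (389,272) and can (443,297). The top view shows the stack at (304,205), basin (255,198), jug (204,192), cup (408,231), can (459,231), garlic (285,171) and pepper (279,234). I'll zoom in on both.

```bash
python3 - <<'E'
import cv2,numpy as np
s=cv2.imread("pics/scene0.png");t=cv2.imread("pics/top0.png")
r=lambda im,k:cv2.resize(im,None,fx=k,fy=k,interpolation=cv2.INTER_CUBIC)
a=r(s[80:225,205:345],4)                 # 560x580
cv2.imwrite("pics/c1.png",a)
b=np.hstack([r(t[150:250,170:340],3)]) # 510x300
c=r(t[205:275,385:485],3); d=r(s[245:330,360:470],3)
W=np.zeros((600,800,3),np.uint8); W[:300,:510]=b; W[:210,500:800]=c; W[310:310+255,:330]=d
cv2.imwrite("pics/c2.png",W)
E
```

```text
(no output)
```

View pics/c1.png

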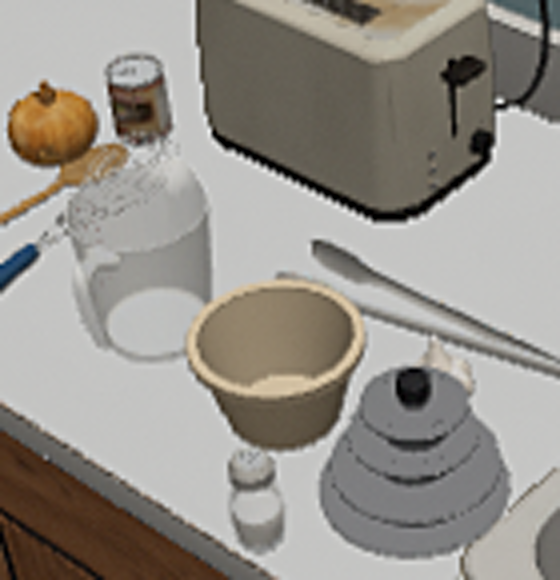

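View pics/c2.png

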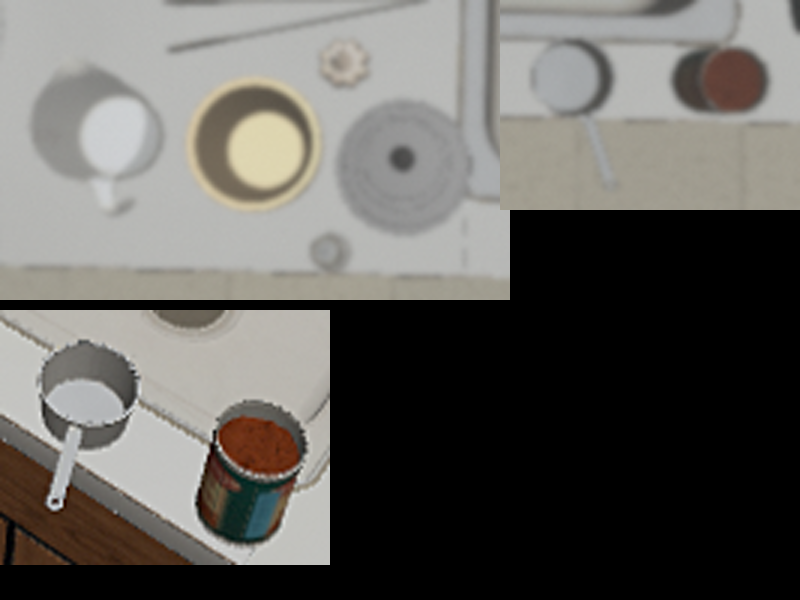

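```bash
cat > h.py <<'E'
import cv2,numpy as np
from scipy.optimize import least_squares
np.set_printoptions(precision=4,suppress=True)
def ray(p,uv):
    uv=np.atleast_2d(uv).astype(float);T=p["T"]
    d=np.c_[(uv[:,0]-p["cx"])/p["fx"],(uv[:,1]-p["cy"])/p["fy"],np.ones(len(uv))]@T[:3,:3].T
    return T[:3,3],d
def plane(p,uv,z):
    o,d=ray(p,uv);return o+d*((z-o[2])/d[:,2])[:,None]
def tri(pa,a,pb,b):
    A=np.zeros((3,3));B=np.zeros(3);L=[]
    for p,u in((pa,a),(pb,b)):
        o,d=ray(p,u);d=d[0]/np.linalg.norm(d[0]);M=np.eye(3)-np.outer(d,d);A+=M;B+=M@o;L.append((o,M))
    x=np.linalg.solve(A,B);return x,[float(np.linalg.norm(M@(x-o))) for o,M in L]
def circ(P):
    f=lambda v:np.hypot(P[:,0]-v[0],P[:,1]-v[1])-v[2]
    r=least_squares(f,[*P[:,:2].mean(0),.05],loss="soft_l1",f_scale=.0015);return r.x,np.median(abs(f(r.x)))
def rim(im,e,band,lo=30,hi=80):
    ed=cv2.Canny(cv2.cvtColor(im,cv2.COLOR_BGR2GRAY),lo,hi);y,x=np.nonzero(ed)
    k=np.hypot((x-e[0])/e[2],(y-e[1])/e[3]);m=abs(k-1)*min(e[2:])<band
    return np.c_[x,y][m]
E
cat > m.py <<'E'
from h import *
from station import ctrl
P={n:ctrl.camera_params(n) for n in("scene","top")}
I={n:cv2.imread(f"pics/{n}0.png") for n in P}
E0={"basin":(.088,(274,164.5,22.4,15),(254.5,197.5,22.4,22.4)),"jug":(.135,(240,129,18,12),(200.5,191,19.7,19.7)),
"can":(.110,(446.7,288,16,13),(463,231.5,11.7,11.7)),"cup":(.052,(389.5,269.5,17,14),(408.8,230.7,13.8,13.8))}
for k,(z,es,et) in E0.items():
    c=[]
    for n,e in(("scene",es),("top",et)):
        uv=rim(I[n],e,2.5)
        (cx,cy),ax,an=cv2.fitEllipse(uv.astype(np.float32));c.append((cx,cy))
        v,r=circ(plane(P[n],uv,z));print(k,n,len(uv),"ell",round(cx,1),round(cy,1),"circ",v,"res",round(r,4))
        for u in uv: I[n][u[1],u[0]]=(0,0,255)
    print("   tri",*tri(P["scene"],c[0],P["top"],c[1]))
g={n:cv2.cvtColor(cv2.imread(f"pics/{n}0.png"),cv2.COLOR_BGR2GRAY) for n in P};c=[]
for n,(x,y,w,t) in(("scene",(308,177,9,60)),("top",(304,203,8,110))):
    m=np.zeros_like(g[n]);m[y-w:y+w,x-w:x+w]=g[n][y-w:y+w,x-w:x+w]<t
    M=cv2.moments(m,True);c.append((M["m10"]/M["m00"],M["m01"]/M["m00"]));print("knob",n,c[-1],M["m00"])
print(tri(P["scene"],c[0],P["top"],c[1]), plane(P["top"],c[1],.144),plane(P["scene"],c[0],.132))
uv=rim(I["top"],(304,205.5,22,22),2);print("baselid",circ(plane(P["top"],uv,.03)))
for n,uv in(("garlic",(284.7,170.8)),("pepper",(279.7,233.5))):print(n,plane(P["top"],uv,.06))
r=lambda im,k:cv2.resize(im,None,fx=k,fy=k,interpolation=cv2.INTER_NEAREST)
W=np.zeros((600,800,3),np.uint8);W[:300,:510]=r(I["top"][150:250,170:340],3);W[:210,500:]=r(I["top"][205:275,385:485],3)
W[310:595,:270]=r(I["scene"][100:195,215:305],3);W[310:565,300:630]=r(I["scene"][245:330,360:470],3)
cv2.imwrite("pics/o1.png",W)
E
python3 m.py
```

```text
basin scene 204 ell 274.1 164.4 circ [0.4801 0.2742 0.0693] res 0.0045
basin top 74 ell 256.0 198.4 circ [0.4846 0.2739 0.0686] res 0.0022
   tri [0.4818 0.2764 0.0849] [0.0009202796560548647, 0.0009202796560548501]
jug scene 142 ell 239.2 129.4 circ [0.5019 0.4456 0.0641] res 0.006
jug top 164 ell 199.5 191.3 circ [0.4966 0.4423 0.059 ] res 0.0017
   tri [0.4948 0.4395 0.1413] [0.0007208688900837803, 0.0007208688900837329]
can scene 154 ell 446.3 288.1 circ [ 0.3884 -0.3761  0.0366] res 0.0018
can top 85 ell 462.4 231.9 circ [ 0.3924 -0.3722  0.0354] res 0.0014
   tri [ 0.392  -0.3752  0.103 ] [0.0005753455597501689, 0.0005753455597503058]
cup scene 136 ell 389.1 269.5 circ [ 0.3881 -0.2217  0.0437] res 0.0015
cup top 118 ell 408.6 230.5 circ [ 0.3929 -0.2168  0.044 ] res 0.0016
   tri [ 0.393  -0.2194  0.0423] [0.0001952180919294898, 0.00019521809192944847]
knob scene (307.83098591549293, 176.46478873239437) 71.0
knob top (303.5, 202.5) 52.0
(array([0.4693, 0.1222, 0.1287]), [0.0005286574456604302, 0.0005286574456605097]) [[0.4685 0.121  0.144 ]] [[0.4663 0.1201 0.132 ]]
baselid (array([0.4682, 0.1246, 0.0748]), np.float64(0.0010186861455627194))
garlic [[0.5772 0.1897 0.06  ]]
pepper [[0.373  0.1992 0.06  ]]
```

View pics/o1.png

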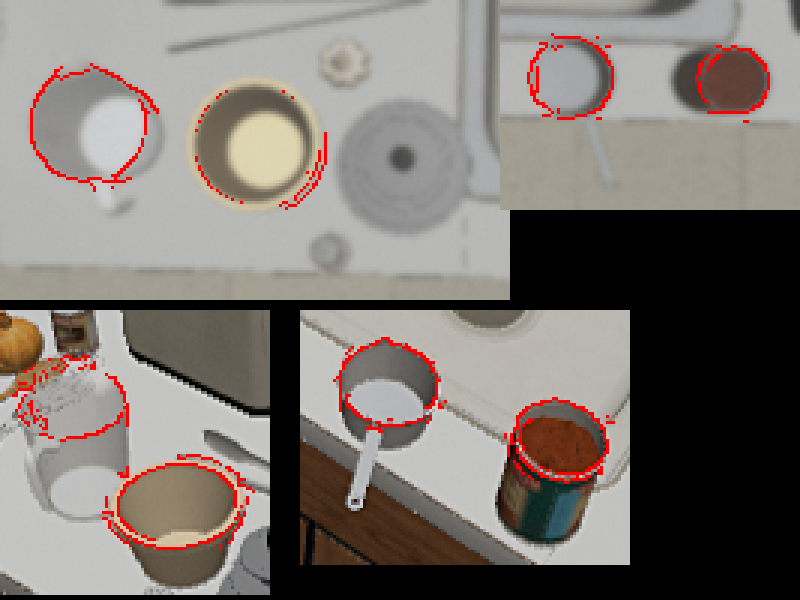

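The overlay shows good fits for the cup and can. The basin's top-view edges mix the inner and outer rim, and the jug's rim is contaminated by the whisk in the scene view and by its contents in the top view. I'll redo those two with cleaner points.

```bash
cat > m2.py <<'E'
from h import *
from station import ctrl
P={n:ctrl.camera_params(n) for n in("scene","top")}
I={n:cv2.imread(f"pics/{n}0.png") for n in P}
c=[]
for n,(x,y,w) in(("scene",(274,164,34)),("top",(254,198,30))):
    h=cv2.cvtColor(I[n],cv2.COLOR_BGR2HSV);m=(((h[...,1]>45)&(h[...,0]>10)&(h[...,0]<35))*255).astype(np.uint8)
    q=np.zeros_like(m);q[y-w:y+w,x-w:x+w]=m[y-w:y+w,x-w:x+w]
    k=max(cv2.findContours(q,cv2.RETR_EXTERNAL,cv2.CHAIN_APPROX_NONE)[0],key=cv2.contourArea)[:,0]
    hu=cv2.convexHull(k)[:,0];print(n,"bbox",k.min(0),k.max(0))
    if n=="scene": k=k[k[:,1]<164]
    v,r=circ(plane(P[n],k,.088));print("basin",n,len(k),v,r)
uv=rim(I["scene"],(240,129,18,12),2);uv=uv[(uv[:,1]>126)&((uv[:,0]>233))];print("jug scene",len(uv),circ(plane(P["scene"],uv,.135)))
uv=rim(I["top"],(201,191,20.5,20.5),2.2,15,40);a=np.degrees(np.arctan2(uv[:,1]-191,uv[:,0]-201))
uv=uv[(abs(a)>100)&(a>-220)|((a>-60)&(a<-10))];print("jug top",len(uv),circ(plane(P["top"],uv,.135)))
im=cv2.cvtColor(I["top"],cv2.COLOR_BGR2GRAY);print(im[191,176:228],im[191+6,176:228])
# stack plates in the scene view
for R,z,e in((.041,.120,(308,178,14,9)),):
    uv=rim(I["scene"],(308.3,177.5,14,9.5),2);print("lid_can scene",circ(plane(P["scene"],uv,z)))
for R,z in((11.9*3,.12),(14.3,.09),(18,.06),(22,.03)):pass
E
python3 m2.py
```

```text
scene bbox [252 150] [295 191]
basin scene 52 [0.4799 0.2777 0.0696] 0.0009929430990721078
top bbox [233 176] [275 219]
basin top 122 [0.4849 0.2814 0.0679] 0.0007784804498777789
jug scene 39 (array([0.4925, 0.4339, 0.0535]), np.float64(0.001594503699457947))
jug top 85 (array([0.4989, 0.4392, 0.0619]), np.float64(0.0013170173041477037))
[183 182 180 170 158 148 143 143 143 144 142 144 144 144 144 145 145 145
 146 148 156 175 192 202 204 205 205 205 206 205 207 205 206 207 207 207
 206 206 208 207 208 201 189 176 169 164 155 156 168 181 184 185] [183 183 182 181 169 154 146 144 145 144 144 142 141 144 145 146 145 146
 148 153 169 188 200 205 205 205 206 205 207 206 207 207 207 206 207 207
 207 207 206 204 198 186 174 169 169 164 155 152 163 177 183 185]
lid_can scene (array([0.4732, 0.125 , 0.043 ]), np.float64(0.004050124767934746))
```

```bash
cat >> h.py <<'E'
def go(*tg,yaw=None):
    from station import ctrl
    from scipy.spatial.transform import Rotation as R
    o=ctrl.get_obs();r=R.from_rotvec(o["tool_rot"]);print("t",o["t"],"tcp",o["tool_pos"],"ax y",r.as_matrix()[:,1],"z",r.as_matrix()[:,2],"q",o["q"])
    for t in tg: print(t,"->",r.inv().apply(np.array(t)-o["tool_pos"]))
E
python3 -c "
from h import *
go([.467,.122,.22],[.467,.122,.122])"
```

```text
t 0.1 tcp [0.1897 0.5949 0.2301] ax y [ 0.3039  0.9527 -0.0019] z [-0.0008 -0.0017 -1.    ] q [ 1.143   0.0534  1.6142  0.      1.476  -0.119 ]
[0.467, 0.122, 0.22] -> [-0.4079 -0.3662  0.0107]
[0.467, 0.122, 0.122] -> [-0.4079 -0.3661  0.1087]
```
Deltas are from commanded pose; measured includes small sag (~1mm). Fine.

Careful with the scale: shifts go in mm. That gives: -0.408 m is -408, -0.366 m is -366.

```bash
R="";  python3 jog.py '[[0.05, -408, -366, 10, 0, 0, 0], [0.05, -408, -366, 10, 0, 0, 0], [0.05, -408, -366, 10, 0, 0, 0], [0.05, -408, -366, 10, 0, 0, 0], [0.05, -408, -366, 10, 0, 0, 0], [0.05, -408, -366, 10, 0, 0, 0], [0.05, -408, -366, 10, 0, 0, 0], [0.05, -408, -366, 10, 0, 0, 0], [0.05, -408, -366, 10, 0, 0, 0], [0.05, -408, -366, 10, 0, 0, 0], [0.05, -408, -366, 10, 0, 0, 0], [0.05, -408, -366, 10, 0, 0, 0], [0.05, -408, -366, 10, 0, 0, 0], [0.05, -408, -366, 10, 0, 0, 0], [0.05, -408, -366, 10, 0, 0, 0], [0.05, -408, -366, 10, 0, 0, 0], [0.05, -408, -366, 10, 0, 0, 0]]' 40
python3 - <<'E'
from h import *
from station import ctrl
go([.467,.122,.122])
r=lambda im,k:cv2.resize(im,None,fx=k,fy=k,interpolation=cv2.INTER_CUBIC)
s=ctrl.get_image("scene")[:,:,::-1];cv2.imwrite("pics/scene1.png",s)
cv2.imwrite("pics/v1.png",r(s[90:240,200:400],4))
E
```

```text
t: 1.52
tool_pos: [0.4667, 0.1238, 0.221]
tool_rot: [-0.481, -3.104, -0.001]
contact_force: [0.3, -0.4, -0.3]
opening: 0.0497
grip_force: 0.0
t 1.5167 tcp [0.4667 0.1238 0.221 ] ax y [0.3026 0.9531 0.0002] z [-0.0008  0.0005 -1.    ] q [ 0.1047 -0.2916  1.9453  0.0005  1.4886 -1.1587]
[0.467, 0.122, 0.122] -> [-0.0009 -0.0017  0.099 ]
```

View pics/v1.png

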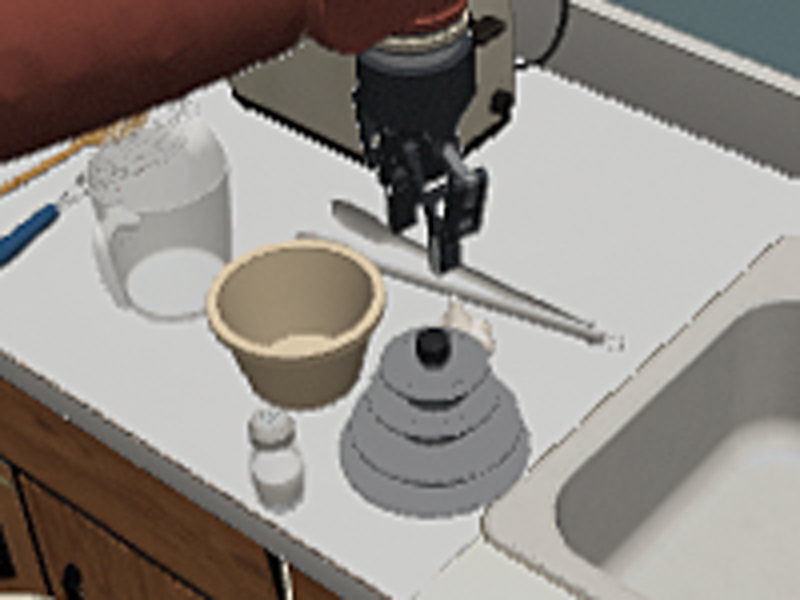

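The gripper hovers above the knob at (432,345) in the crop, its fingertips at about (400,230) and (445,265), which fits the measured position. I'll descend and grip.

```bash
python3 jog.py '[[0.05, -1, 0, 40, 0, 0, 0], [0.05, -1, 0, 75, 0, 0, 0], [0.05, -1, 0, 98, 0, 0, 0], [0.05, -1, 0, 98, 0, 0, 0], [0.05, -1, 0, 98, 0, 0, 0], [0.0, -1, 0, 98, 0, 0, 0], [0.0, -1, 0, 98, 0, 0, 0], [0.0, -1, 0, 98, 0, 0, 0], [0.0, -1, 0, 98, 0, 0, 0], [0.0, -1, 0, 98, 0, 0, 0], [0.0, -1, 0, 98, 0, 0, 0]]' 40
python3 -c "
from h import *
go([.3905,-.374,.20],[.3905,-.374,.117])"
```

```text
t: 2.48
tool_pos: [0.4697, 0.1226, 0.1252]
tool_rot: [0.483, 3.101, 0.002]
contact_force: [-0.2, -0.5, 6.4]
opening: 0.0245
grip_force: 39.4
t 2.4833 tcp [0.4697 0.1226 0.1252] ax y [0.3042 0.9526 0.0017] z [ 0.0035  0.0007 -1.    ] q [ 0.1017 -0.2013  2.0353  0.0003  1.304  -1.1601]
[0.3905, -0.374, 0.2] -> [-0.0758 -0.497  -0.0754]
[0.3905, -0.374, 0.117] -> [-0.0756 -0.4972  0.0076]
```

```bash
python3 jog.py '[[0.0, 0, 0, -15, 0, 0, 0], [0.0, 0, 0, -35, 0, 0, 0], [0.0, 0, 0, -60, 0, 0, 0], [0, 0, 0, -85, 0, 0, 0], [0, -6, -40, -90, 0, 0, 0], [0, -12, -80, -90, 0, 0, 0], [0, -18, -120, -90, 0, 0, 0], [0, -24, -160, -90, 0, 0, 0], [0, -30, -200, -90, 0, 0, 0], [0, -36, -240, -90, 0, 0, 0], [0, -42, -280, -90, 0, 0, 0], [0, -48, -320, -90, 0, 0, 0], [0, -54, -360, -90, 0, 0, 0], [0, -60, -400, -90, 0, 0, 0], [0, -67, -440, -90, 0, 0, 0], [0, -72, -470, -90, 0, 0, 0], [0, -76, -490, -90, 0, 0, 0], [0, -76, -497, -90, 0, 0, 0], [0, -76, -497, -90, 0, 0, 0], [0, -76, -497, -90, 0, 0, 0]]' 40
cat > look.py <<'E'
import sys
from h import *
from station import ctrl
tag=sys.argv[1];x,y,w,h=map(int,sys.argv[2:6]);x2,y2,w2,h2=map(int,sys.argv[6:10])
r=lambda im,k:cv2.resize(im,None,fx=k,fy=k,interpolation=cv2.INTER_CUBIC)
s=ctrl.get_image("scene")[:,:,::-1];t=ctrl.get_image("top")[:,:,::-1]
cv2.imwrite(f"pics/s_{tag}.png",s);cv2.imwrite(f"pics/t_{tag}.png",t)
a=cv2.resize(s[y:y+h,x:x+w],(400,400*h//w),interpolation=cv2.INTER_CUBIC);b=cv2.resize(t[y2:y2+h2,x2:x2+w2],(400,400*h2//w2),interpolation=cv2.INTER_CUBIC)
W=np.zeros((max(len(a),len(b)),800,3),np.uint8);W[:len(a),:400]=a;W[:len(b),400:]=b
cv2.imwrite(f"pics/l_{tag}.png",W)
E
python3 look.py a 380 200 120 130 400 180 110 100; python3 -c "
from h import *
go([.3905,-.374,.119])"
```

```text
t: 4.15
tool_pos: [0.3895, -0.3735, 0.2127]
tool_rot: [-0.484, -3.103, -0.002]
contact_force: [-0.1, 0.4, -0.0]
opening: 0.0243
grip_force: 39.4
t 4.25 tcp [ 0.39   -0.3728  0.213 ] ax y [0.3027 0.9531 0.0007] z [-0.0001  0.0008 -1.    ] q [-0.9011 -0.1402  1.8304  0.0004  1.4521 -2.1645]
[0.3905, -0.374, 0.119] -> [-0.0009 -0.001   0.094 ]
```

View pics/l_a.png

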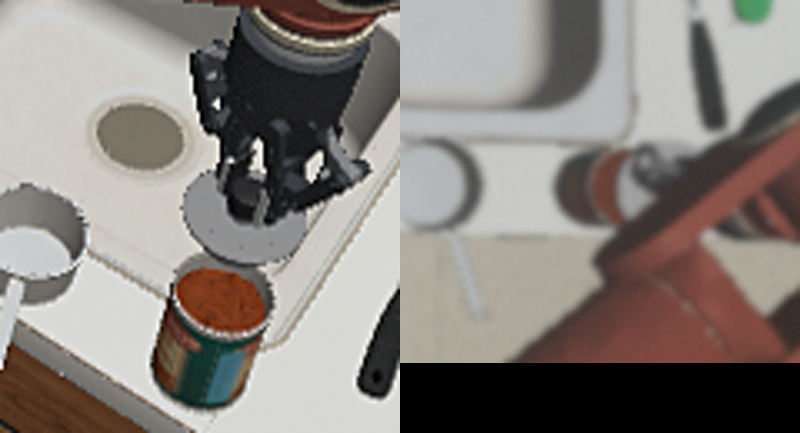

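The lid is held level above the can. Its ellipse in the scene spans about x 435–472 px with its bottom at 279. I'll measure it against the tool position to calibrate the camera.

```bash
python3 - <<'E'
from h import *
from station import ctrl
P=ctrl.camera_params("scene");s=cv2.imread("pics/s_a.png")
for e in((453.4,263.5,18.7,15.8),):
    for y in(262,263.5,265):
        uv=rim(s,(e[0],y,e[2],e[3]),2.2);uv=uv[(uv[:,1]>259)];print(len(uv),circ(plane(P,uv,.206)))
E
```

```text
75 (array([ 0.3883, -0.3728,  0.0423]), np.float64(0.0013383573584743041))
91 (array([ 0.3869, -0.3738,  0.0421]), np.float64(0.0016406029003938269))
95 (array([ 0.383 , -0.3757,  0.0413]), np.float64(0.0016593496689123743))
```

Scaled: 0.094 m is 94, -0.002 m is -2.

```bash
python3 jog.py '[[0, -1, -2, 30, 0, 0, 0], [0, -1, -2, 50, 0, 0, 0], [0, -1, -2, 65, 0, 0, 0], [0, -1, -2, 75, 0, 0, 0], [0, -1, -2, 83, 0, 0, 0], [0, -1, -2, 90, 0, 0, 0], [0, -1, -2, 93, 0, 0, 0], [0, -1, -2, 94, 0, 0, 0], [0, -1, -2, 94, 0, 0, 0], [0, -1, -2, 94, 0, 0, 0]]' 40
```

```text
t: 5.08
tool_pos: [0.3908, -0.3767, 0.1208]
tool_rot: [0.483, 3.103, -0.001]
contact_force: [-0.5, 2.7, 3.6]
opening: 0.0243
grip_force: 39.6
```

Scaled: -0.05 m is -50, -0.1 m is -100.

```bash
python3 jog.py '[[0.05, 0, 0, 0, 0, 0, 0], [0.05, 0, 0, 0, 0, 0, 0], [0.05, 0, 0, 0, 0, 0, 0], [0.05, 0, 0, 0, 0, 0, 0], [0.05, 0, 0, -20, 0, 0, 0], [0.05, 0, 0, -50, 0, 0, 0], [0.05, 0, 0, -80, 0, 0, 0], [0.05, 0, 0, -100, 0, 0, 0], [0.05, 0, 0, -100, 0, 0, 0]]' 40;python3 look.py b 380 200 120 130 400 180 110 100; python3 -c "
from h import *
go([.468,.123,.18],[.468,.123,.095])"
```

```text
t: 5.83
tool_pos: [0.3918, -0.3787, 0.2254]
tool_rot: [0.482, 3.097, -0.011]
contact_force: [1.0, -0.4, 0.7]
opening: 0.0501
grip_force: 0.0
t 5.9333 tcp [ 0.3903 -0.3768  0.2201] ax y [ 0.304   0.9527 -0.0012] z [ 0.0012 -0.0017 -1.    ] q [-0.9049 -0.1393  1.8178 -0.0001  1.4611 -2.1668]
[0.468, 0.123, 0.18] -> [0.078  0.4998 0.0393]
[0.468, 0.123, 0.095] -> [0.0782 0.4999 0.1243]
```

View pics/l_b.png

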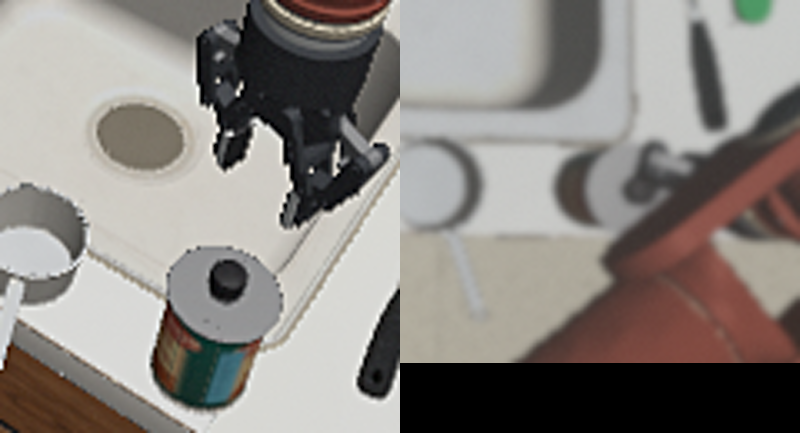

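The can lid sits flat on the can at (225,295) in the crop. On to lid_cup.

```bash
python3 jog.py '[[0.05, 6, 40, 0, 0, 0, 0], [0.05, 12, 80, 0, 0, 0, 0], [0.05, 78, 500, 30, 0, 0, 0], [0.05, 78, 500, 30, 0, 0, 0], [0.05, 78, 500, 30, 0, 0, 0], [0.05, 78, 500, 30, 0, 0, 0], [0.05, 78, 500, 30, 0, 0, 0], [0.05, 78, 500, 30, 0, 0, 0], [0.05, 78, 500, 30, 0, 0, 0], [0.05, 78, 500, 30, 0, 0, 0], [0.05, 78, 500, 30, 0, 0, 0], [0.05, 78, 500, 30, 0, 0, 0], [0.05, 78, 500, 30, 0, 0, 0], [0.05, 78, 500, 30, 0, 0, 0], [0.05, 78, 500, 30, 0, 0, 0], [0.05, 78, 500, 30, 0, 0, 0]]' 40;python3 look.py c 260 110 120 130 260 150 110 100; python3 -c "
from h import *
go([.468,.123,.096])"
```

```text
t: 7.27
tool_pos: [0.4672, 0.1226, 0.1882]
tool_rot: [-0.484, -3.102, 0.002]
contact_force: [-0.2, -1.6, 0.2]
opening: 0.0498
grip_force: 0.0
t 7.3667 tcp [0.4676 0.1223 0.1889] ax y [ 0.306   0.952  -0.0005] z [-0.0006 -0.0004 -1.    ] q [ 0.1019 -0.267   1.9795 -0.0003  1.4297 -1.1579]
[0.468, 0.123, 0.096] -> [-0.0002  0.0008  0.0929]
```

View pics/l_c.png

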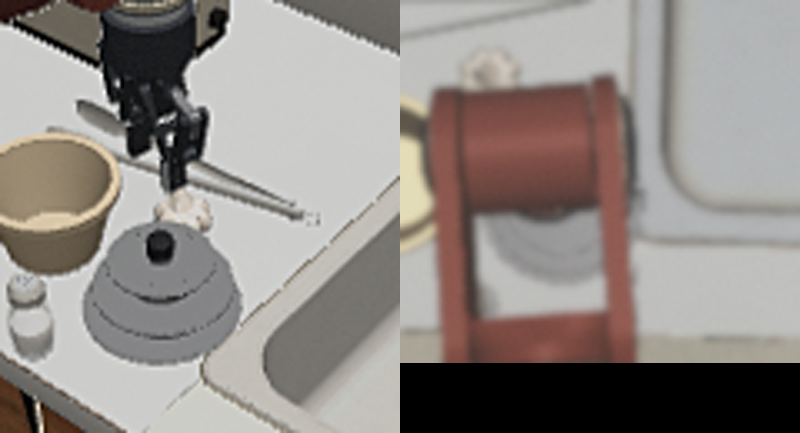

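The stack is still straight after lifting the first lid: knob at crop (158,245). I'll descend and grip, then lift and carry it to the cup.

Scaled: 0.092 m is 92, 0.09 m is 90.

```bash
python3 jog.py '[[0.05, 0, 0, 40, 0, 0, 0], [0.05, 0, 0, 70, 0, 0, 0], [0.05, 0, 0, 90, 0, 0, 0], [0.05, 0, 0, 92, 0, 0, 0], [0.05, 0, 0, 92, 0, 0, 0], [0.0, 0, 0, 92, 0, 0, 0], [0.0, 0, 0, 92, 0, 0, 0], [0.0, 0, 0, 92, 0, 0, 0], [0.0, 0, 0, 92, 0, 0, 0], [0.0, 0, 0, 92, 0, 0, 0], [0.0, 0, 0, 92, 0, 0, 0]]' 40
python3 -c "
from h import *
go([.391,-.22,.15],[.391,-.22,.061])"
```

```text
t: 8.28
tool_pos: [0.4694, 0.1241, 0.0993]
tool_rot: [0.482, 3.1, 0.002]
contact_force: [1.5, 0.1, 5.6]
opening: 0.0242
grip_force: 39.6
t 8.2833 tcp [0.4694 0.1241 0.0993] ax y [0.3038 0.9527 0.0021] z [ 0.0041  0.0009 -1.    ] q [ 0.1047 -0.1694  2.0544  0.0004  1.2524 -1.1575]
[0.391, -0.22, 0.15] -> [-0.0301 -0.3515 -0.0513]
[0.391, -0.22, 0.061] -> [-0.0298 -0.3517  0.0377]
```

```bash
python3 jog.py '[[0.0, 0, 0, -15, 0, 0, 0], [0.0, 0, 0, -35, 0, 0, 0], [0.0, 0, 0, -55, 0, 0, 0], [0, 0, 0, -60, 0, 0, 0], [0, -3, -35, -60, 0, 0, 0], [0, -6, -70, -60, 0, 0, 0], [0, -9, -105, -60, 0, 0, 0], [0, -12, -140, -60, 0, 0, 0], [0, -15, -175, -60, 0, 0, 0], [0, -18, -210, -60, 0, 0, 0], [0, -21, -245, -60, 0, 0, 0], [0, -24, -280, -60, 0, 0, 0], [0, -27, -310, -60, 0, 0, 0], [0, -30, -335, -60, 0, 0, 0], [0, -30, -350, -60, 0, 0, 0], [0, -30, -352, -60, 0, 0, 0], [0, -30, -352, -60, 0, 0, 0], [0, -30, -352, -60, 0, 0, 0]]' 40
python3 look.py d 340 190 120 130 360 180 110 100; python3 -c "
from h import *
go([.391,-.22,.063])"
```

```text
t: 9.78
tool_pos: [0.3891, -0.2199, 0.1565]
tool_rot: [-0.483, -3.103, -0.002]
contact_force: [-0.1, 0.6, -1.4]
opening: 0.024
grip_force: 39.7
t 9.8833 tcp [ 0.3894 -0.2197  0.1568] ax y [0.3025 0.9531 0.0005] z [-0.0004  0.0007 -1.    ] q [-0.6805 -0.3386  2.0902  0.0003  1.3907 -1.944 ]
[0.391, -0.22, 0.063] -> [-0.0017  0.0001  0.0938]
```

View pics/l_d.png

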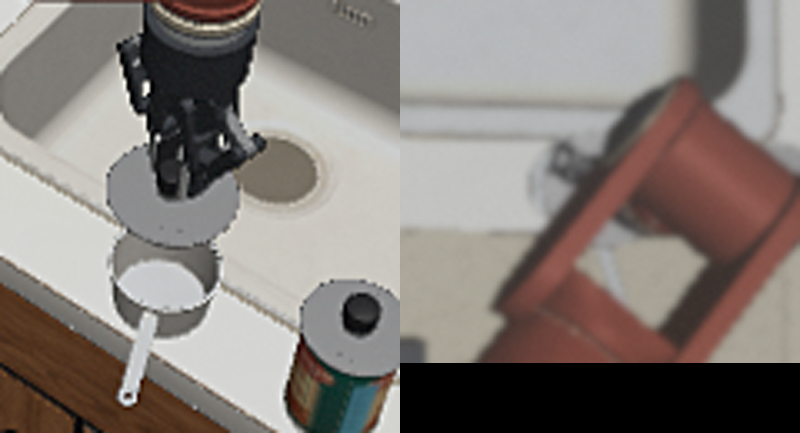

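The lid is level above the cup, spanning crop x 107–240 with its bottom at y 247. I'll check the centring in the same view.

```bash
python3 - <<'E'
from h import *
from station import ctrl
P=ctrl.camera_params("scene");s=cv2.imread("pics/s_d.png")
for y in(246.5,248,249):
    uv=rim(s,(392,y,20,16.3),2);uv=uv[(uv[:,1]>243)];print(len(uv),circ(plane(P,uv,.149)))
uv=rim(s,(389.5,269.5,17,14),2);uv=uv[uv[:,1]>266];print("cup",circ(plane(P,uv,.052)))
E
```

```text
87 (array([ 0.3832, -0.2206,  0.0499]), np.float64(0.0011663692028208578))
97 (array([ 0.3818, -0.2212,  0.0497]), np.float64(0.0019513918258768567))
85 (array([ 0.3796, -0.2225,  0.0495]), np.float64(0.0014008113814480277))
cup (array([ 0.3863, -0.2223,  0.0426]), np.float64(0.001303302365744545))
```

Scaled: 0.092 m is 92, 0.089 m is 89.

```bash
python3 jog.py '[[0, -3, 0, 30, 0, 0, 0], [0, -3, 0, 50, 0, 0, 0], [0, -3, 0, 65, 0, 0, 0], [0, -3, 0, 75, 0, 0, 0], [0, -3, 0, 83, 0, 0, 0], [0, -3, 0, 89, 0, 0, 0], [0, -3, 0, 92, 0, 0, 0], [0, -3, 0, 92, 0, 0, 0], [0, -3, 0, 92, 0, 0, 0]]' 40
```

```text
t: 10.63
tool_pos: [0.3928, -0.2221, 0.0661]
tool_rot: [0.483, 3.103, -0.002]
contact_force: [0.5, -0.3, 0.0]
opening: 0.0246
grip_force: 39.7
```

Scaled: 0.002 m is 2, 0.001 m is 1.

```bash
python3 jog.py '[[0, 0, 0, 1, 0, 0, 0], [0, 0, 0, 2, 0, 0, 0], [0, 0, 0, 2, 0, 0, 0]]' 40
```

```text
t: 10.88
tool_pos: [0.3931, -0.2224, 0.0652]
tool_rot: [0.483, 3.102, -0.001]
contact_force: [-2.3, 1.8, 6.4]
opening: 0.0241
grip_force: 40.3
```

Contact on the rim. Release, rise and look.

```bash
python3 jog.py '[[0.05, 0, 0, -1, 0, 0, 0], [0.05, 0, 0, -1, 0, 0, 0], [0.05, 0, 0, -1, 0, 0, 0], [0.05, 0, 0, -1, 0, 0, 0], [0.05, 0, 0, -20, 0, 0, 0], [0.05, 0, 0, -50, 0, 0, 0], [0.05, 0, 0, -80, 0, 0, 0], [0.05, 0, 0, -100, 0, 0, 0], [0.05, 0, 0, -100, 0, 0, 0]]' 40;python3 look.py e 340 190 120 130 360 180 110 100; python3 -c "
from h import *
go([.468,.123,.16],[.468,.123,.067])"
```

```text
t: 11.63
tool_pos: [0.3946, -0.2236, 0.1688]
tool_rot: [0.482, 3.096, -0.008]
contact_force: [1.4, -0.7, 1.1]
opening: 0.0502
grip_force: 0.0
t 11.7333 tcp [ 0.3925 -0.222   0.1639] ax y [ 0.304   0.9527 -0.0007] z [ 0.0013 -0.0012 -1.    ] q [-0.68   -0.3364  2.0766 -0.0001  1.3997 -1.9419]
[0.468, 0.123, 0.16] -> [0.0329 0.3516 0.0036]
[0.468, 0.123, 0.067] -> [0.0331 0.3517 0.0966]
```

View pics/l_e.png

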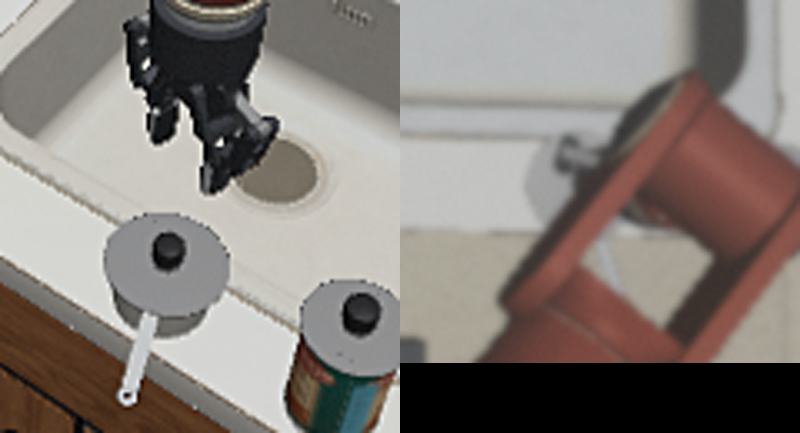

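The cup lid sits flat and centred at crop (167,267). On to lid_jug.

```bash
python3 jog.py '[[0.05, 33, 352, 0, 0, 0, 0], [0.05, 33, 352, 0, 0, 0, 0], [0.05, 33, 352, 0, 0, 0, 0], [0.05, 33, 352, 0, 0, 0, 0], [0.05, 33, 352, 0, 0, 0, 0], [0.05, 33, 352, 0, 0, 0, 0], [0.05, 33, 352, 0, 0, 0, 0], [0.05, 33, 352, 0, 0, 0, 0], [0.05, 33, 352, 0, 0, 0, 0], [0.05, 33, 352, 0, 0, 0, 0], [0.05, 33, 352, 0, 0, 0, 0], [0.05, 33, 352, 0, 0, 0, 0]]' 40;
python3 -c "
from h import *
from station import ctrl
go([.468,.123,.067])
s=ctrl.get_image('scene')[:,:,::-1];cv2.imwrite('pics/s_f.png',s)
P=ctrl.camera_params('scene');g=cv2.cvtColor(s,cv2.COLOR_BGR2GRAY)
m=(g<60).astype(np.uint8);n,l,st,c=cv2.connectedComponentsWithStats(m)
for i in range(1,n):
    if 20<st[i,4]<130 and abs(c[i,0]-307)<20 and abs(c[i,1]-190)<25: print(c[i],st[i],plane(P,c[i],.072))
"
```

```text
t: 12.73
tool_pos: [0.4666, 0.1232, 0.1615]
tool_rot: [-0.483, -3.101, 0.002]
contact_force: [0.4, 0.4, -0.1]
opening: 0.05
grip_force: 0.0
t 12.7333 tcp [0.4666 0.1232 0.1615] ax y [ 0.3039  0.9527 -0.0018] z [-0.0032 -0.0008 -1.    ] q [ 0.104  -0.2425  2.0064 -0.0005  1.381  -1.1578]
[0.468, 0.123, 0.067] -> [-0.0016  0.0004  0.0945]
[308.3492 191.0635] [305 187   8   9  63] [[0.4655 0.1206 0.072 ]]
```

Scaled: -0.001 m is -1, 0.094 m is 94.

```bash
python3 jog.py '[[0.05, -1, 0, 40, 0, 0, 0], [0.05, -1, 0, 70, 0, 0, 0], [0.05, -1, 0, 90, 0, 0, 0], [0.05, -1, 0, 94, 0, 0, 0], [0.05, -1, 0, 94, 0, 0, 0], [0.0, -1, 0, 94, 0, 0, 0], [0.0, -1, 0, 94, 0, 0, 0], [0.0, -1, 0, 94, 0, 0, 0], [0.0, -1, 0, 94, 0, 0, 0], [0.0, -1, 0, 94, 0, 0, 0], [0.0, -1, 0, 94, 0, 0, 0]]' 60
python3 -c "
from h import *
go([.496,.439,.22],[.496,.439,.148])"
```

```text
t: 13.7
tool_pos: [0.4703, 0.1234, 0.0714]
tool_rot: [0.482, 3.1, 0.001]
contact_force: [0.4, -2.9, 5.7]
opening: 0.0235
grip_force: 59.1
t 13.7 tcp [0.4703 0.1234 0.0714] ax y [0.3038 0.9527 0.0011] z [ 0.0039 -0.0001 -1.    ] q [ 0.1036 -0.1279  2.0691 -0.0005  1.1965 -1.1583]
[0.496, 0.439, 0.22] -> [ 0.0709  0.3087 -0.1485]
[0.496, 0.439, 0.148] -> [ 0.0712  0.3086 -0.0765]
```

```bash
python3 jog.py '[[0.0, 0, 0, -15, 0, 0, 0], [0.0, 0, 0, -35, 0, 0, 0], [0.0, 0, 0, -60, 0, 0, 0], [0, 0, 0, -90, 0, 0, 0], [0, 0, 0, -120, 0, 0, 0], [0, 0, 0, -140, 0, 0, 0], [0, 7, 30, -148, 0, 0, 0], [0, 15, 65, -148, 0, 0, 0], [0, 23, 100, -148, 0, 0, 0], [0, 31, 135, -148, 0, 0, 0], [0, 39, 170, -148, 0, 0, 0], [0, 47, 205, -148, 0, 0, 0], [0, 55, 240, -148, 0, 0, 0], [0, 62, 270, -148, 0, 0, 0], [0, 67, 295, -148, 0, 0, 0], [0, 70, 305, -148, 0, 0, 0], [0, 71, 309, -148, 0, 0, 0], [0, 71, 309, -148, 0, 0, 0], [0, 71, 309, -148, 0, 0, 0]]' 60
python3 look.py g 195 80 120 120 150 140 110 100; python3 -c "
from h import *
go([.496,.439,.150])"
```

```text
t: 15.28
tool_pos: [0.4948, 0.4384, 0.217]
tool_rot: [-0.484, -3.104, 0.002]
contact_force: [0.0, -0.6, -2.5]
opening: 0.023
grip_force: 59.4
t 15.3833 tcp [0.4951 0.4381 0.2173] ax y [ 0.3051  0.9523 -0.0005] z [-0.0001 -0.0004 -1.    ] q [ 0.612   0.1449  1.5377 -0.0003  1.4594 -0.6486]
[0.496, 0.439, 0.15] -> [-0.0006  0.0012  0.0673]
```

View pics/l_g.png

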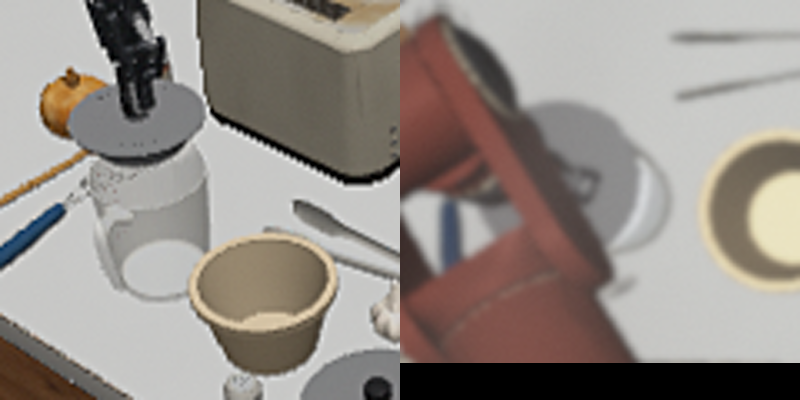

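The lid is level over the jug. It spans crop x 68–205 in the scene and sits slightly left of the jug's far wall in the top view. I'll compare the centres with fixed-radius fits.

```bash
python3 - <<'E'
from h import *
from station import ctrl
P={n:ctrl.camera_params(n) for n in("scene","top")}
def fc(Q,R):
    f=lambda v:np.hypot(Q[:,0]-v[0],Q[:,1]-v[1])-R
    r=least_squares(f,Q[:,:2].mean(0),loss="soft_l1",f_scale=.0015);return len(Q),r.x,round(float(np.median(abs(f(r.x)))),4)
s=cv2.imread("pics/s_g.png");t=cv2.imread("pics/t_g.png");s0=cv2.imread("pics/scene0.png");t0=cv2.imread("pics/top0.png")
uv=rim(s,(236,116,20.5,11.8),2);uv=uv[(uv[:,1]>112)];print("lid scene",fc(plane(P["scene"],uv,.206),.066),circ(plane(P["scene"],uv,.206)))
# lid top: right edge
uv=rim(t,(194,190.5,23,23),3,15,40);uv=uv[(uv[:,0]>205)&(uv[:,1]<207)];print("lid top",fc(plane(P["top"],uv,.206),.066))
for b in(1.5,2.5):
    uv=rim(s0,(240,129,18,12),b);uv=uv[(uv[:,1]>127)&(uv[:,0]>230)];print("jug scene",fc(plane(P["scene"],uv,.135),.06))
    uv=rim(t0,(200,191,19.8,19.8),b,15,40);uv=uv[uv[:,0]<194];print("jug top",fc(plane(P["top"],uv,.135),.06))
# jug base in scene and top (contents ring)
E
```

```text
lid scene (105, array([0.4841, 0.4284]), 0.0046) (array([0.4859, 0.4297, 0.0677]), np.float64(0.004661819657736946))
lid top (83, array([0.4921, 0.4361]), 0.0039)
jug scene (36, array([0.4926, 0.4414]), 0.0017)
jug top (58, array([0.4983, 0.4416]), 0.0009)
jug scene (42, array([0.4924, 0.4411]), 0.002)
jug top (63, array([0.4984, 0.4417]), 0.001)
```

Careful with the scale: shifts go in mm. That gives: 0.067 m is 67, 0.064 m is 64.

```bash
python3 jog.py '[[0, 0, 2, 15, 0, 0, 0], [0, 0, 2, 30, 0, 0, 0], [0, 0, 2, 40, 0, 0, 0], [0, 0, 2, 50, 0, 0, 0], [0, 0, 2, 58, 0, 0, 0], [0, 0, 2, 64, 0, 0, 0], [0, 0, 2, 66, 0, 0, 0], [0, 0, 2, 67, 0, 0, 0], [0, 0, 2, 67, 0, 0, 0]]' 60
```

```text
t: 16.13
tool_pos: [0.4958, 0.4416, 0.1511]
tool_rot: [0.483, 3.104, 0.001]
contact_force: [-0.5, 0.1, 0.6]
opening: 0.0233
grip_force: 59.4
```

Scaled: 0.0025 m is 2.5, 0.002 m is 2.

```bash
python3 jog.py '[[0, 0, 0, 1, 0, 0, 0], [0, 0, 0, 2, 0, 0, 0], [0, 0, 0, 2.5, 0, 0, 0], [0, 0, 0, 2.5, 0, 0, 0]]' 60
```

```text
t: 16.47
tool_pos: [0.4965, 0.4418, 0.1509]
tool_rot: [0.483, 3.102, 0.003]
contact_force: [-2.4, -2.3, 8.0]
opening: 0.0232
grip_force: 60.3
```

Scaled: -0.07 m is -70, -0.05 m is -50.

```bash
python3 jog.py '[[0.05, 0, 0, -1, 0, 0, 0], [0.05, 0, 0, -1, 0, 0, 0], [0.05, 0, 0, -1, 0, 0, 0], [0.05, 0, 0, -1, 0, 0, 0], [0.05, 0, 0, -20, 0, 0, 0], [0.05, 0, 0, -50, 0, 0, 0], [0.05, 0, 0, -70, 0, 0, 0], [0.05, 0, 0, -70, 0, 0, 0], [0.05, 0, 0, -70, 0, 0, 0]]' 60;python3 look.py h 195 80 120 120 150 140 110 100; python3 -c "
from h import *
go([.469,.123,.12],[.469,.123,.037])"
```

```text
t: 17.22
tool_pos: [0.4963, 0.4417, 0.2195]
tool_rot: [0.483, 3.102, 0.003]
contact_force: [0.5, -0.2, -0.2]
opening: 0.0502
grip_force: 0.0
t 17.3167 tcp [0.495  0.4408 0.2161] ax y [ 0.304   0.9527 -0.0018] z [-0.0019 -0.0013 -1.    ] q [ 0.6154  0.1509  1.533   0.      1.46   -0.6465]
[0.469, 0.123, 0.12] -> [-0.072  -0.3105  0.0966]
[0.469, 0.123, 0.037] -> [-0.0721 -0.3104  0.1796]
```

View pics/l_h.png

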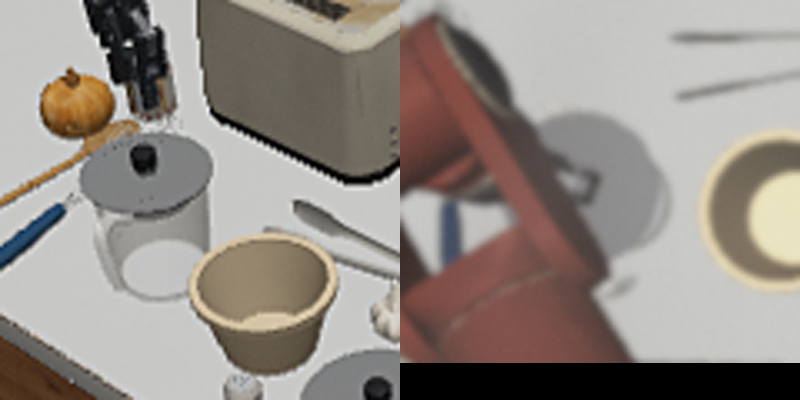

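The jug lid sits flat on the jug at crop (146,175). On to lid_basin.

Scaled: 0.05 m is 50, -0.31 m is -310.

```bash
python3 jog.py '[[0.05, -72, -310, 50, 0, 0, 0], [0.05, -72, -310, 50, 0, 0, 0], [0.05, -72, -310, 50, 0, 0, 0], [0.05, -72, -310, 50, 0, 0, 0], [0.05, -72, -310, 50, 0, 0, 0], [0.05, -72, -310, 50, 0, 0, 0], [0.05, -72, -310, 50, 0, 0, 0], [0.05, -72, -310, 50, 0, 0, 0], [0.05, -72, -310, 50, 0, 0, 0], [0.05, -72, -310, 50, 0, 0, 0], [0.05, -72, -310, 50, 0, 0, 0], [0.05, -72, -310, 50, 0, 0, 0], [0.05, -72, -310, 50, 0, 0, 0]]' 60;
python3 -c "
from h import *
from station import ctrl
go([.469,.123,.037])
s=ctrl.get_image('scene')[:,:,::-1];cv2.imwrite('pics/s_i.png',s)
P=ctrl.camera_params('scene');g=cv2.cvtColor(s,cv2.COLOR_BGR2GRAY)
m=(g<60).astype(np.uint8);n,l,st,c=cv2.connectedComponentsWithStats(m)
for i in range(1,n):
    if 20<st[i,4]<130 and abs(c[i,0]-307)<20 and abs(c[i,1]-196)<20: print(c[i],st[i],plane(P,c[i],.042))
"
```

```text
t: 18.4
tool_pos: [0.47, 0.1251, 0.1677]
tool_rot: [-0.48, -3.104, -0.0]
contact_force: [-0.3, 0.5, 0.7]
opening: 0.0497
grip_force: 0.0
t 18.4 tcp [0.47   0.1251 0.1677] ax y [0.3022 0.9533 0.0001] z [-0.0002  0.0002 -1.    ] q [ 0.1069 -0.2408  1.9942  0.0002  1.3884 -1.1569]
[0.469, 0.123, 0.037] -> [ 0.0002 -0.0023  0.1307]
[307.7258 197.4032] [304 193   8  10  62] [[0.4656 0.1247 0.042 ]]
```

Scaled: 0.13 m is 130, 0.127 m is 127.

```bash
python3 jog.py '[[0.05, 0, 0, 40, 0, 0, 0], [0.05, 0, 0, 80, 0, 0, 0], [0.05, 0, 0, 110, 0, 0, 0], [0.05, 0, 0, 127, 0, 0, 0], [0.05, 0, 0, 130, 0, 0, 0], [0.05, 0, 0, 130, 0, 0, 0], [0.0, 0, 0, 130, 0, 0, 0], [0.0, 0, 0, 130, 0, 0, 0], [0.0, 0, 0, 130, 0, 0, 0], [0.0, 0, 0, 130, 0, 0, 0], [0.0, 0, 0, 130, 0, 0, 0], [0.0, 0, 0, 130, 0, 0, 0]]' 60
python3 -c "
from h import *
go([.4825,.28,.17],[.4825,.28,.1])"
```

```text
t: 19.45
tool_pos: [0.472, 0.1244, 0.0403]
tool_rot: [0.482, 3.1, 0.002]
contact_force: [-0.2, 1.1, 6.7]
opening: 0.023
grip_force: 59.0
t 19.45 tcp [0.472  0.1244 0.0403] ax y [0.3039 0.9527 0.0022] z [ 0.0047  0.0008 -1.    ] q [ 0.1049 -0.0749  2.08    0.0004  1.1318 -1.1573]
[0.4825, 0.28, 0.17] -> [ 0.0368  0.1517 -0.1295]
[0.4825, 0.28, 0.1] -> [ 0.0371  0.1516 -0.0595]
```

Scaled: -0.125 m is -125, 0.125 m is 125.

```bash
python3 jog.py '[[0.0, 0, 0, -15, 0, 0, 0], [0.0, 0, 0, -35, 0, 0, 0], [0.0, 0, 0, -60, 0, 0, 0], [0, 0, 0, -90, 0, 0, 0], [0, 0, 0, -115, 0, 0, 0], [0, 2, 10, -125, 0, 0, 0], [0, 8, 35, -125, 0, 0, 0], [0, 15, 65, -125, 0, 0, 0], [0, 23, 95, -125, 0, 0, 0], [0, 30, 125, -125, 0, 0, 0], [0, 35, 145, -125, 0, 0, 0], [0, 37, 152, -125, 0, 0, 0], [0, 37, 152, -125, 0, 0, 0], [0, 37, 152, -125, 0, 0, 0], [0, 37, 152, -125, 0, 0, 0]]' 60
python3 look.py j 220 90 120 120 200 150 110 100; python3 - <<'E'
from h import *
from station import ctrl
go([.4825,.28,.102])
P=ctrl.camera_params("scene");s=cv2.imread("pics/s_j.png")
uv=rim(s,(274,164.5,22.4,15),2);uv=uv[uv[:,1]>164];print("basin",circ(plane(P,uv,.088)))
E
```

```text
t: 20.7
tool_pos: [0.4806, 0.2792, 0.1622]
tool_rot: [-0.484, -3.103, 0.001]
contact_force: [-0.5, 0.8, -1.7]
opening: 0.0233
grip_force: 59.3
t 20.8 tcp [0.4809 0.279  0.1626] ax y [ 0.3053  0.9523 -0.0004] z [-0.0002 -0.0004 -1.    ] q [ 0.3921 -0.059   1.8413 -0.0003  1.3597 -0.8684]
[0.4825, 0.28, 0.102] -> [-0.0013  0.0015  0.0606]
basin (array([0.482 , 0.2757, 0.0711]), np.float64(0.002674232837032796))
```

View pics/l_j.png

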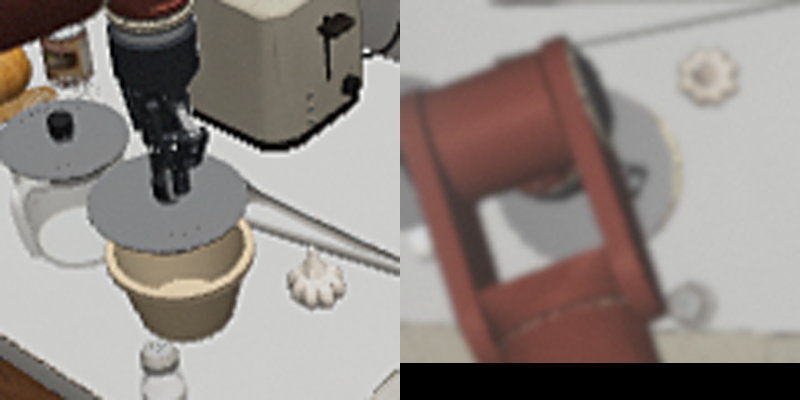

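The basin lid is level and nearly centred over the basin in both views. Lower it.

Scaled: 0.06 m is 60, -0.002 m is -2.

```bash
python3 jog.py '[[0, -2, 1, 15, 0, 0, 0], [0, -2, 1, 28, 0, 0, 0], [0, -2, 1, 38, 0, 0, 0], [0, -2, 1, 46, 0, 0, 0], [0, -2, 1, 52, 0, 0, 0], [0, -2, 1, 56, 0, 0, 0], [0, -2, 1, 58, 0, 0, 0], [0, -2, 1, 60, 0, 0, 0], [0, -2, 1, 60, 0, 0, 0], [0, -2, 1, 60, 0, 0, 0]]' 60
```

```text
t: 21.63
tool_pos: [0.4834, 0.2806, 0.1033]
tool_rot: [0.483, 3.104, 0.001]
contact_force: [0.2, 0.6, -2.1]
opening: 0.0236
grip_force: 59.1
```

```bash
python3 jog.py '[[0, 0, 0, 1, 0, 0, 0], [0, 0, 0, 2, 0, 0, 0], [0, 0, 0, 2.5, 0, 0, 0], [0, 0, 0, 2.5, 0, 0, 0]]' 60
```

```text
t: 21.97
tool_pos: [0.4837, 0.2808, 0.1026]
tool_rot: [0.483, 3.103, 0.001]
contact_force: [-4.0, -1.3, 7.0]
opening: 0.0236
grip_force: 60.2
```

Scaled: -0.152 m is -152, -0.1 m is -100.

```bash
python3 jog.py '[[0.05, 0, 0, -1, 0, 0, 0], [0.05, 0, 0, -1, 0, 0, 0], [0.05, 0, 0, -1, 0, 0, 0], [0.05, 0, 0, -1, 0, 0, 0], [0.05, 0, 0, -20, 0, 0, 0], [0.05, 0, 0, -50, 0, 0, 0], [0.05, 0, 0, -80, 0, 0, 0], [0.05, 0, 0, -100, 0, 0, 0], [0.05, -20, -80, -100, 0, 0, 0], [0.05, -37, -152, -100, 0, 0, 0], [0.05, -37, -152, -100, 0, 0, 0], [0.05, -37, -152, -100, 0, 0, 0], [0.05, -37, -152, -100, 0, 0, 0], [0.05, -37, -152, -100, 0, 0, 0]]' 60;python3 look.py k 200 80 290 250 170 130 320 150; python3 -c "
from station import ctrl;print(ctrl.get_obs()['tool_pos'])"
```

```text
t: 23.13
tool_pos: [0.4721, 0.1231, 0.2002]
tool_rot: [0.488, 3.103, 0.001]
contact_force: [-0.5, 0.2, -0.3]
opening: 0.05
grip_force: 0.0
[0.47217536 0.12470587 0.20027186]
```

```bash
python3 - <<'E'
import cv2,numpy as np
s=cv2.imread("pics/s_k.png");r=lambda im:cv2.resize(im,None,fx=4,fy=4,interpolation=cv2.INTER_CUBIC)
W=np.zeros((560,800,3),np.uint8);W[:560,:440]=r(s[90:230,205:315]);W[:400,440:]=r(s[240:340,370:460]);cv2.imwrite("pics/final.png",W)
E
```

```text
(no output)
```

View pics/final.png

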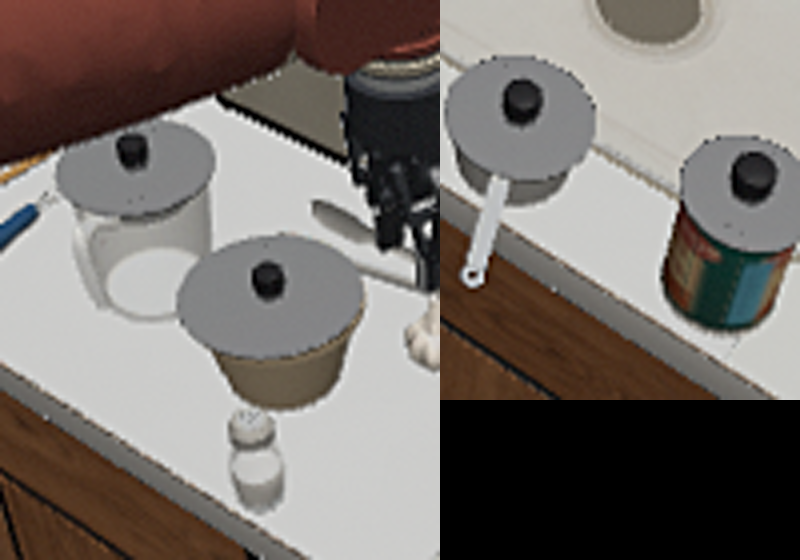

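All four lids look seated and flat. At the basin a sliver of rim shows on the right, so I'll check the offsets numerically.

```bash
python3 - <<'E'
from h import *
from station import ctrl
P=ctrl.camera_params("scene");s=cv2.imread("pics/s_k.png")
for n,e,z,v in(("basin",(272.5,163.7,23.4,15.3),.092,(.480,.277)),("jug",(238.8,132,19.8,12),.139,(.4925,.4413)),("cup",(390,270,18.8,15),.056,(.3881,-.2217)),("can",(447.3,287,16.7,14.2),.114,(.3884,-.3761))):
    uv=rim(s,e,2.2)
    if n!="can": uv=uv[uv[:,1]>e[1]-8]
    el=cv2.fitEllipse(uv.astype(np.float32));c,r=circ(plane(P,uv,z));print(n,len(uv),c,round(r,4),"offset mm",(c[:2]-v)*1e3)
E
```

```text
basin 114 [0.4785 0.2804 0.0763] 0.0027 offset mm [-1.4918  3.3565]
jug 102 [0.4864 0.4359 0.0665] 0.003 offset mm [-6.0559 -5.4008]
cup 89 [ 0.387  -0.2231  0.0499] 0.0015 offset mm [-1.0685 -1.3926]
can 121 [ 0.3875 -0.3772  0.0407] 0.0009 offset mm [-0.9009 -1.1265]
```

The fitted radii match the plates (75, 66, 50 and 41 mm) at rim height, so every collar is in its mouth and the offsets are within tolerance. Handing in.

```bash
python3 -c "
from station import ctrl;print(ctrl.finish_job())"
```

```text
the job is handed in; nothing more can be done
None
```

I took the lid stack apart, put each lid flat on its own vessel, and handed the job in at about 23 s of the 109 s allowed; the hand-in gave no verdict. In the last pictures all four lids sit level at rim height. The cup, can and basin lids measured within about 4 mm of centre. The jug lid's reading was rougher, about 6 mm off, still inside the 12 mm limit. I saw no sign that the pepper shaker or the garlic had moved.

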